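# Fill the last gap in a wash rack and close the hold-down bail

## Robot

A 6-joint arm with a two-finger parallel gripper is mounted at the origin on the work surface. World frame = base frame: x ahead of the robot, y to its left, z up, the work surface at z = 0. Lengths are in mm, angles in rad, forces in N, time in s.
With the tool pointing down it reaches from about 325 to 750 mm from the base axis. Payload 7.6 kg.
Tool frame: the origin (TCP) lies midway between the tips of the shut fingers; the grasp point (between the pads) lies 19 mm behind it; z points along the fingers, y is the line along which they close (so a half turn about z gives the same grasp; the last joint's range is limited). The gripper opens to 85 mm and grips with 20 to 120 N. Pads are 22 mm wide; open, the fingers measure 114 mm over their backs; the gripper's body (76 mm by 85 mm) begins 54 mm behind the grasp point. The pads swing forward as they close: fully open they stand 13 mm farther back than shut.
Start: joints at [-1.358, 0.052, 1.401, -0, 1.689, -0.07], TCP at [146.523, -504.159, 231.323] pointing down, gripper open.
Joint ranges: [-2.9, 2.9], [-0.91, 2.17], [0.12, 2.37], [-1.06, 4.2], [0.26, 2.73], [-2.93, 2.93]. Speed limits (rad/s): [2.57, 2.57, 3.01, 3.14, 3.14, 3.14].

## Interface

Orientations are given as a 3x3 rotation matrix whose columns are the frame's x, y, z axes.
In Python, from plant import bot, optics, get_state, sign_off gives the robot as it stands (bot), with the cameras (optics), the readings as plain functions and the job as plain functions.
- The arm moves only by the tool shift_gripper, called after ">>>" by a JSON object that holds its "name" and its "arguments", one argument or row to a line. Schema: {"type":"object","properties":{"increments":{"type":"array","items":{"type":"array","items":{"type":"number"},"minItems":4,"maxItems":4},"minItems":1,"maxItems":8},"aperture":{"type":"number"},"grip_force":{"type":"number"},"only":{"type":"string"},"quiet":{"type":"boolean"},"lines":{"type":"string"}},"required":["increments"],"additionalProperties":false}. increments is a list of rows, 1 to 8 of them, each of 4 numbers: dx, dy, dz in parts of the range, where 1.0 means 600 mm, then a turn about the tool's z in parts of the range, where 1.0 means 45 degrees; each row shifts and turns the commanded pose from where the row before left it, along the tool's axes as they then stand; what a row does not reach is not made up. A row lasts 1/12 s, in which the tool goes at most 41.7 mm and 0.125 rad, less where a joint would pass 70% of its speed; a pose out of reach is approached as far as the arm can. aperture is the finger opening in mm, set as the call begins (left out keeps the last). The fingers move at their own pace and stop on an object; grip_force is the grip in N (left out, the last holds). Time passes only in rows, so rows that do not move let the fingers close. The tool returns the time, the measured TCP pose, the force, the opening and the grip force at its end. only (a regular expression) keeps the lines of the reply that match it, lines (a string "A,B") keeps lines A to B, and quiet returns only ok. No shift or turn number may pass 1 either way. Input that does not fit is refused with a message, and nothing moves.
- get_state(): the state, without advancing time (a new reading comes with each control period).
- optics.camera(name): name is "scene" or "top" or "wrist"; returns the picture (480x640x3 uint8, red, green, blue); there is no depth.
- optics.camera_model(name): a dict with "fov_y" (degrees; the focal length in pixels is half the picture's height over the tangent of half this angle, whatever the lens; pixels are square), "cx", "cy" (the principal point, pixels), "rvec" (rotation vector, rad) and "tvec" (3), from world to camera coordinates, as OpenCV has them. Camera axes: x right, y down, z forward; pixel columns grow to the right and rows downward; lengths in mm; the calibration is good to about 2 mm. A picture is of the moment at which its call begins: read the wrist's pose just before it. camera_model takes no time and is no camera call; for the wrist camera it gives the pose at the moment of the call.
- sign_off(): hands the job in; it is judged then, once.
The state is a dict: "t": time; "joint_pos": joint angles; "qd": joint speeds; "joint_torque": joint torques, N m; "eef_pos": TCP position; "orientation": TCP orientation; "ft_force": force on the tool from outside, world axes, zero at the start; "moment": the same for the moment, N m; "width": finger opening in mm; "grip_force": force on a finger pad.
Only numpy, scipy, OpenCV 4.12 (cv2) and the standard library are available. Lean on these libraries where they do the work, as an engineer would, in place of code of your own. Each camera call takes 0.05 s, during which the arm holds its last target. There are 200 camera calls.

## Task

Load the last sleeve into the wash rack: of the three sleeves lying in the V-blocks, take the one as long as those already in the rack and lay it on the rods in the empty place between its neighbours, setting it down rather than dropping it and without pushing the neighbours out of place. Then, with the sleeve let go, swing the rack's hold-down bar over the row until it is fully closed. Leave the other two sleeves and everything else on the bench where they are.

Things in the scene. Friction and masses are not known exactly. Their poses are not given: they have to be found in the camera images.
- sleeve: Ground steel sleeve (plain tube), outside diameter 50 mm, bore 41 mm, 70 mm long, 0.27 to 0.55 kg, both end edges chamfered 2.5 mm; the one to load; it lies in one of the V-blocks, 55 mm above the bench at its axis. Origin at its middle, on its axis; x runs along its axis, y and z across it (turn about x is of no account).
- sleeve_short: Ground steel sleeve (plain tube), outside diameter 50 mm, bore 41 mm, 55 mm long, both end edges chamfered 2.5 mm; too short, lies in another V-block; leave it. Origin at its middle, on its axis; x runs along its axis, y and z across it (turn about x is of no account).
- sleeve_long: Ground steel sleeve (plain tube), outside diameter 50 mm, bore 41 mm, 88 mm long, both end edges chamfered 2.5 mm; too long, lies in another V-block; leave it. Origin at its middle, on its axis; x runs along its axis, y and z across it (turn about x is of no account).
- vblock1: Fixed dark steel V-block, 40 mm long (x), 48 mm wide (y), origin at the centre of its underside; the sleeve in it has its axis along the block's x, 55 mm above the bench, and overhangs the block at both ends. The block is narrower than the sleeve and ends 15 mm below the sleeve's axis: fingers may pass down beside it. Which sleeve lies where changes.
- vblock2: Fixed dark steel V-block, 40 mm long (x), 48 mm wide (y), origin at the centre of its underside; the sleeve in it has its axis along the block's x, 55 mm above the bench, and overhangs the block at both ends. The block is narrower than the sleeve and ends 15 mm below the sleeve's axis: fingers may pass down beside it. Which sleeve lies where changes.
- vblock3: Fixed dark steel V-block, 40 mm long (x), 48 mm wide (y), origin at the centre of its underside; the sleeve in it has its axis along the block's x, 55 mm above the bench, and overhangs the block at both ends. The block is narrower than the sleeve and ends 15 mm below the sleeve's axis: fingers may pass down beside it. Which sleeve lies where changes.
- rack: Fixed wash rack, 367 mm long (x), origin on the bench under its centre, z up. Two rods along x carry one row of sleeves end to end, axes at y = 0, 70 mm above the bench (tops at 95). End plates: inner faces at x = -177.5 and +177.5, y -70 to +42, 88 mm high. No side walls: beside the row (|y| over 20) it is open down to frame bars 32 mm above the bench.
- gap (a point): Centre of the empty place in the row, at the height of the sleeves' axis: in the rack's frame x = -70 mm, y = 0, z = 70 mm. The gap is 74.6 mm long for a sleeve of 70 mm; a seated sleeve has its middle here.
- row1: Ground steel sleeve (plain tube), outside diameter 50 mm, bore 41 mm, 70 mm long, 0.39 kg, both end edges chamfered 2.5 mm; neighbour in the rack at x = -142 mm of the rack, loose on the rods, packed against the end plate; one side of the gap. Origin at its middle, on its axis; x runs along its axis, y and z across it (turn about x is of no account).
- row2: Ground steel sleeve (plain tube), outside diameter 50 mm, bore 41 mm, 70 mm long, 0.39 kg, both end edges chamfered 2.5 mm; neighbour in the rack at x = 2 mm of the rack, loose on the rods, packed against row3; the other side of the gap. Origin at its middle, on its axis; x runs along its axis, y and z across it (turn about x is of no account).
- row3: Ground steel sleeve (plain tube), outside diameter 50 mm, bore 41 mm, 70 mm long, 0.39 kg, both end edges chamfered 2.5 mm; neighbour in the rack at x = 72 mm of the rack, loose on the rods, packed against row4. Origin at its middle, on its axis; x runs along its axis, y and z across it (turn about x is of no account).
- row4: Ground steel sleeve (plain tube), outside diameter 50 mm, bore 41 mm, 70 mm long, 0.39 kg, both end edges chamfered 2.5 mm; neighbour in the rack at x = 142 mm of the rack, loose on the rods, packed against the other end plate. Origin at its middle, on its axis; x runs along its axis, y and z across it (turn about x is of no account).
- bail (a joint): Hold-down bail of the rack; hinge along the rack's x through y = -55, z = 70 mm of the rack's frame. 0 rad: closed, the bar over the row, 2 mm clear of the tops of seated sleeves; grows as it opens up and over to the rack's -y side, stop at 1.9. Starts open at 1.45 to 1.75. Stiff pivots hold it wherever it is left; 1 to 6 N at the bar move it.
- bail_bar (a point): Middle of the bail's straight bar (nylon-covered, 12 mm diameter, 330 mm long, along the rack's x), on its axis, 64 mm from the hinge line. In the rack's frame: closed, x = 0, y = 0, z = 103 mm; at 1.6 rad, y = -89, z = 124 mm. It must go over the top, first up then down onto the row. The two side arms are outside the end plates.
- mallet: Bystander: hammer with a red handle, 270 mm, lying beyond the V-blocks.
- screwdriver: Bystander: screwdriver, 200 mm, lying between the robot and the V-blocks.
- wrench: Bystander: open-ended wrench, 200 mm, lying left of the rack.
- oil_can: Bystander: small metal can, diameter 66 mm, 100 mm high, near the V-blocks; origin under its centre.
- cleaner: Bystander: white bottle, diameter 68 mm, 190 mm high; origin under its centre.

How it is judged (in metres and radians):
On the way, in this order (a step that is already met when the one before it is completed fails the run):
1. the 70 mm sleeve lies on the rods in the gap, let go, with the bail still open (distance between sleeve and gap below 0.006 m and z of sleeve in the frame of rack below 0.0725 m and angle between the x axis of sleeve and the x axis of rack, either way round below 0.05 rad and contact force between the fingers and sleeve below 0.3 N and value of joint bail above 0.6 rad), for 0.2 s.
2. the bail is swung fully closed over the row (distance between sleeve and gap below 0.006 m and z of sleeve in the frame of rack below 0.0725 m and angle between the x axis of sleeve and the x axis of rack, either way round below 0.05 rad and value of joint bail below 0.08 rad), for 0.2 s.
At the end, for the whole second after the job is handed in: The 70 mm sleeve rests on both rods within 6 mm of the gap's centre, at most 2.5 mm high, within 0.05 rad of the rack's axis; bail within 0.08 rad of closed; neighbours within 5 mm, the two other sleeves within 15 mm and bystanders within 30 mm of where they were (all of step 2 and linear speed of sleeve below 0.02 m/s and distance of each of row1, row2, row3, row4 from where it was at the start of the episode below 0.005 m and distance of each of sleeve_short, sleeve_long from where it was at the start of the episode below 0.015 m and distance of each of mallet, screwdriver, wrench, oil_can, cleaner from where it was at the start of the episode below 0.03 m); the robot touches nothing.
It fails at once if a neighbour in the rack is pushed more than 5 mm out of place (distance of any of row1, row2, row3, row4 from where it was at the start of the episode above 0.005 m).
It fails at once if the short or the long sleeve is moved more than 15 mm (distance of any of sleeve_short, sleeve_long from where it was at the start of the episode above 0.015 m).
It fails at once if a bystander is moved more than 30 mm (distance of any of mallet, screwdriver, wrench, oil_can, cleaner from where it was at the start of the episode above 0.03 m).
It fails at once if the sleeve is dropped (falls free, faster than 0.45 m/s: more than 10 mm) (linear speed of sleeve above 0.45 m/s and contact force between the fingers and sleeve below 0.3 N).
It also fails if it takes over 61 s, if anything falls off the work surface, if the arm or the gripper's body presses on something with over 40 N, if the wrist force passes 120 N, or if a joint passes its speed limit or range.

## Working session

There is one attempt and no reset: what is moved stays moved. The work goes in short steps, Python scripts to look and compute and a tool call to move; the robot and the scene stay as the last step left them, time stands still between calls to the robot, and variables do not carry over. Pictures are saved under pics/ and viewed, at most 10 in all, crops included, and the job is handed in when it is done.

```bash
ls; mkdir -p pics; python3 - <<'E'
from plant import bot, optics, get_state, sign_off
import cv2
for n in ("scene","top"):
    m=optics.camera_model(n); print(n,m)
    cv2.imwrite(f"pics/{n}0.png",optics.camera(n)[:,:,::-1])
s=get_state();print(s)
E
```

```text
pics
plant.py
scene {'fov_y': 44.187749075926334, 'cx': 320.22623494727236, 'cy': 234.40102708724035, 'rvec': array([ 2.28857565,  0.81749136, -0.30897513]), 'tvec': array([-410.19190375, -211.78051982, 1621.14023018])}
top {'fov_y': 54.83659369933956, 'cx': 330.593282057445, 'cy': 245.44208616893692, 'rvec': array([ 2.1259369 , -2.09656865,  0.20061976]), 'tvec': array([   8.89498284,  555.72528187, 1168.78500964])}
{'t': 0.1, 'joint_pos': array([-1.35832794e+00,  5.27845086e-02,  1.40162886e+00, -1.48784560e-05,
        1.68857891e+00, -7.03205099e-02]), 'qd': array([ 0.00093964, -0.00155148, -0.00440098, -0.00028839,  0.00120188,
        0.00049784]), 'joint_torque': array([ 1.62345197e-03, -3.82583034e+01, -3.60985672e+01, -1.46392367e-04,
        4.74589557e-03, -4.66491187e-06]), 'eef_pos': array([ 146.4451042 , -503.88610701,  230.54816184]), 'orientation': array([[ 9.60281471e-01,  2.79032974e-01, -3.09587445e-04],
       [ 2.79033133e-01, -9.60280504e-01,  1.36503921e-03],
       [ 8.36001641e-05, -1.39720702e-03, -9.99999020e-01]]), 'ft_force': array([-0.02264387,  0.29022759, -0.09919993]), 'moment': array([ 0.00217569, -0.02588197,  0.02159377]), 'grip_force': 0.0, 'width': 85.39144248415725}
```

View pics/top0.png

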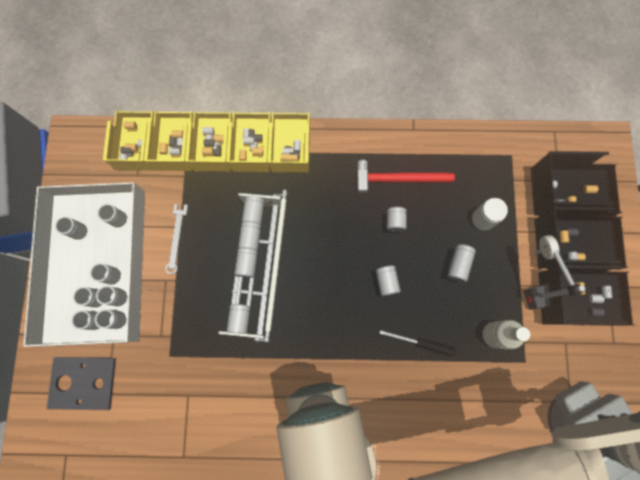

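View pics/scene0.png

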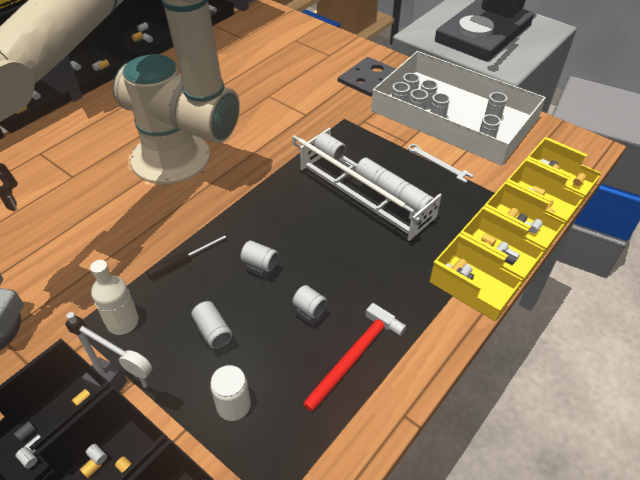

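The top view shows the short sleeve at (397,219), a medium one at (388,280), the long one at (462,263), and the rack on the left with its gap near (241,290) and the bail to the right. The scene view agrees: the medium sleeve is at (259,257) and the bail is open.

```bash
cat > h.py <<'E'
import numpy as np, cv2
from plant import bot, optics, get_state, sign_off
def cam(n):
    m=optics.camera_model(n); R=cv2.Rodrigues(m["rvec"])[0]; f=240/np.tan(np.radians(m["fov_y"]/2))
    return R,np.array(m["tvec"]),f,m["cx"],m["cy"]
def ray(c,uv):
    R,t,f,cx,cy=c; d=R.T@np.array([(uv[0]-cx)/f,(uv[1]-cy)/f,1]); return -R.T@t,d/np.linalg.norm(d)
def plane(c,uv,z):
    o,d=ray(c,uv); return o+d*(z-o[2])/d[2]
def tri(c1,u1,c2,u2):
    o1,d1=ray(c1,u1);o2,d2=ray(c2,u2)
    s=np.linalg.lstsq(np.c_[d1,-d2],o2-o1,rcond=None)[0]
    a=o1+d1*s[0];b=o2+d2*s[1]; return (a+b)/2,np.linalg.norm(a-b)
def proj(c,p):
    R,t,f,cx,cy=c; q=R@np.array(p,float)+t; return np.array([f*q[0]/q[2]+cx,f*q[1]/q[2]+cy])
def blobs(g,roi,th,amin=150):
    x0,y0,x1,y1=roi; m=(g[y0:y1,x0:x1]>th).astype(np.uint8)
    cs=cv2.findContours(m,cv2.RETR_EXTERNAL,cv2.CHAIN_APPROX_NONE,offset=(x0,y0))[0]
    return [c for c in cs if cv2.contourArea(c)>amin]
E
python3 - <<'E'
from h import *
np.set_printoptions(precision=1,suppress=True)
T=cam("top");S=cam("scene")
gt=cv2.cvtColor(cv2.imread("pics/top0.png"),6);gs=cv2.cvtColor(cv2.imread("pics/scene0.png"),6)
def cen(c):
    m=cv2.moments(c);return np.array([m["m10"]/m["m00"],m["m01"]/m["m00"]])
rt={"short":(375,195,420,245),"mid":(365,255,412,305),"long":(440,235,482,292)}
rs={"short":(285,280,332,328),"mid":(235,235,285,282),"long":(187,295,238,352)}
for k in rt:
    a=max(blobs(gt,rt[k],90),key=cv2.contourArea);b=max(blobs(gs,rs[k],90),key=cv2.contourArea)
    r=cv2.minAreaRect(a);bx=cv2.boxPoints(r);P=np.array([plane(T,q,62)[:2] for q in bx])
    L=np.linalg.norm(P-np.roll(P,-1,0),axis=1);i=L.argmax();v=P[(i+1)%4]-P[i]
    print(k,*tri(T,cen(a),S,cen(b)),"L",L[:2],"ang",np.degrees(np.arctan2(v[1],v[0])),P.mean(0))
# rack plates & rods coarse
for uv in [(252,197),(238,330),(242,290)]: print(uv,plane(T,uv,80))
for uv in [(284,193),(263,338)]: print("bar?",plane(T,uv,124))
E
```

```text
short [ 629.7 -161.2   65.9] 7.185870415955728 L [50.8 60.6] ang -0.5371801514386529 [ 634.  -157.8]
mid [ 462.8 -136.3   61.8] 6.921949611062927 L [51.1 75.7] ang -168.29158090336955 [ 465.8 -133.4]
long [ 513.  -328.3   68.1] 5.591228676948166 L [94.5 51.4] ang -17.30356434220479 [ 517.  -327.8]
(252, 197) [679.1 226.9  80. ]
(238, 330) [331.5 245.1  80. ]
(242, 290) [431.9 240.4  80. ]
bar? [677.1 137.  124. ]
bar? [312.7 174.8 124. ]
```

Careful with the scale: shifts go in shares of 600 mm and turns go in shares of 45 degrees. That gives: 29 mm is 0.0483, 20 mm is 0.0333.

>>> {"name": "shift_gripper", "arguments": {
  "increments": [
    [0.0333, -0.0217, -0.025, 0],
    [0.0483, -0.0317, -0.025, 0],
    [0.0483, -0.0317, 0, 0],
    [0.0483, -0.0317, 0, 0],
    [0.0483, -0.0317, 0, 0],
    [0.0483, -0.0317, 0, 0],
    [0.0483, -0.0317, 0, 0],
    [0.0483, -0.0317, 0, 0]
  ],
  "aperture": 85
}}

```text
t: 0.77
eef_pos: [320.6, -300.2, 261.0]
orientation: [[0.96, 0.279, -0.0], [0.279, -0.96, 0.0], [-0.0, -0.0, -1.0]]
ft_force: [-0.1, -1.1, -0.8]
width: 84.8
grip_force: 0.0
```

>>> {"name": "shift_gripper", "arguments": {
  "increments": [
    [0.0483, -0.0317, 0, 0],
    [0.0483, -0.0317, 0, 0],
    [0.0483, -0.0317, 0, 0],
    [0.0483, -0.0317, 0, 0],
    [0.0483, -0.0317, 0, 0],
    [0.0483, -0.0317, 0, 0],
    [0, 0, 0, 0.1019],
    [0, 0, 0, 0]
  ]
}}

```text
t: 1.43
eef_pos: [455.8, -142.3, 260.6]
orientation: [[0.979, 0.202, -0.001], [0.202, -0.979, 0.0], [-0.001, -0.001, -1.0]]
ft_force: [0.0, -1.1, 0.2]
width: 84.9
grip_force: 0.0
```

```bash
python3 - <<'E'
from h import *
s=get_state();print(s["eef_pos"],s["orientation"])
c=cam("wrist");print(optics.camera_model("wrist"), -c[0].T@c[1]);cv2.imwrite("pics/w1.png",optics.camera("wrist")[:,:,::-1])
E
```

```text
[ 455.75724541 -142.25411004  260.59013205] [[ 9.79405069e-01  2.01900507e-01 -1.37718437e-03]
 [ 2.01901232e-01 -9.79405803e-01  4.07947067e-04]
 [-1.26645764e-03 -6.77600647e-04 -9.99998968e-01]]
{'fov_y': 62.954352401319284, 'cx': 320.3906782303222, 'cy': 240.21867281779632, 'rvec': array([-2.26941169,  1.85058971,  0.24636787]), 'tvec': array([-231.6105405 ,  361.31895678,  516.21368069])} [ 519.98070139 -130.21267525  404.14864162]
```

View pics/w1.png

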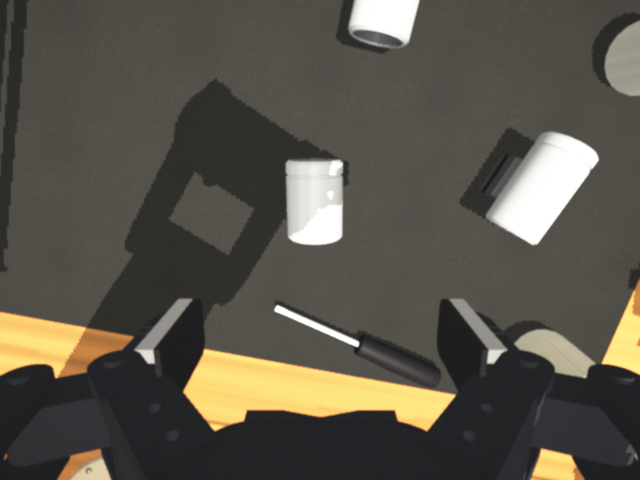

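The wrist view shows the medium sleeve at about columns 286–344, rows 158–243, with the long one at (542,188) and the short one at (382,20). I'll take a second view from a shifted pose to get the height.

In the tool's units: -30 mm is -0.05, 18 mm is 0.03.

```bash
python3 - <<'E'
from h import *
c=cam("wrist");np.save("c1.npy",np.array(c,dtype=object),allow_pickle=True)
E
```

>>> {"name": "shift_gripper", "arguments": {
  "increments": [
    [-0.05, 0.03, 0, 0],
    [-0.05, 0.03, 0, 0],
    [-0.05, 0.03, 0, 0],
    [0, 0, 0, 0],
    [0, 0, 0, 0]
  ]
}}

```text
t: 1.9
eef_pos: [376.5, -216.3, 261.5]
orientation: [[0.98, 0.198, 0.001], [0.198, -0.98, -0.0], [0.0, 0.001, -1.0]]
ft_force: [-0.2, -0.2, 0.5]
width: 85.0
grip_force: 0.0
```

```bash
python3 - <<'E'
from h import *
c=cam("wrist");np.save("c2.npy",np.array(c,dtype=object),allow_pickle=True)
im=optics.camera("wrist")[:,:,::-1];cv2.imwrite("pics/w2.png",im)
print(proj(c,(465,-134,60)))
E
```

```text
[242.70919741  87.75678895]
```

View pics/w2.png

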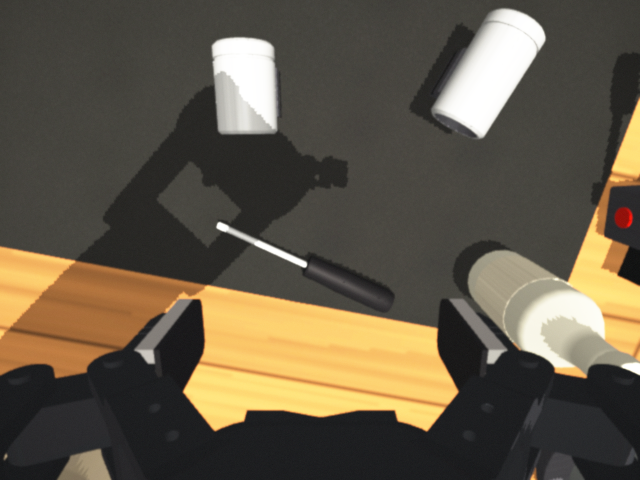

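The sleeve now spans about columns 212–278, rows 38–134. I'll intersect the planes that bisect its side edges in the two views to get its axis.

```bash
cat >> h.py <<'E'
def side_lines(g,roi,th,axv):
    """contour's long side points left/right -> fitted lines (point,dir)"""
    c=max(blobs(g,roi,th),key=cv2.contourArea)[:,0,:].astype(float)
    a=np.array(axv,float);a/=np.linalg.norm(a);n=np.array([-a[1],a[0]])
    s=c@a;t=c@n;lo,hi=s.min(),s.max();k=(s>lo+.28*(hi-lo))&(s<hi-.28*(hi-lo));tm=t[k].mean()
    out=[cv2.fitLine(c[k&(q)].astype(np.float32),cv2.DIST_HUBER,0,.01,.01).ravel() for q in (t<tm,t>tm)]
    return c,out
def bis(cm,lines):
    ns=[]
    for l in lines:
        o,d1=ray(cm,l[2:]-30*l[:2]);_,d2=ray(cm,l[2:]+30*l[:2]);n=np.cross(d1,d2);ns.append(n/np.linalg.norm(n))
    if ns[0]@ns[1]<0: ns[1]=-ns[1]
    # half-angle between tangent planes -> distance to the axis
    h=np.arccos(np.clip(ns[0]@ns[1],-1,1))/2
    n=ns[0]+ns[1];return o,n/np.linalg.norm(n),25/np.sin(h)
E
python3 - <<'E'
from h import *
np.set_printoptions(precision=3,suppress=True)
C=[np.load(f"c{i}.npy",allow_pickle=True) for i in(1,2)]
roi=[(275,150,355,255),(200,30,290,145)];B=[];E=[]
for i in range(2):
    g=cv2.cvtColor(cv2.imread(f"pics/w{i+1}.png"),6)
    c,l=side_lines(g,roi[i],110,(0,1));B.append(bis(C[i],l));print(cv2.boundingRect(c.astype(np.int32)),l[0],l[1],B[-1][2])
    xm=(l[0][2]+l[1][2])/2
    k=abs(c[:,0]-xm)<6; E.append([(xm,c[k,1].min()),(xm,c[k,1].max())])
(o1,n1,_),(o2,n2,_)=B
d=np.cross(n1,n2);d/=np.linalg.norm(d);d*=np.sign(d[0])
p=np.linalg.lstsq(np.array([n1,n2,[1,0,0]]),np.array([n1@o1,n2@o2,464]),rcond=None)[0]
print("axis pt",p,"dir",d,np.degrees(np.arctan2(d[1],d[0])))
for i in range(2): print([plane(C[i],e,z) for e in E[i] for z in (p[2]+25,)], "dist",np.linalg.norm(p-B[i][0]))
# same top-rim points across views
print(tri(C[0],E[0][0],C[1],E[1][0]),tri(C[0],E[0][1],C[1],E[1][1]))
E
```

```text
(286, 159, 58, 87) [ -0.    1.  342.  203.4] [  0.036   0.999 286.6   201.4  ] 352.0950064676471
(211, 37, 67, 97) [  0.056   0.998 275.8    84.9  ] [  0.094   0.996 215.     89.4  ] 353.89684672189577
axis pt [ 464.    -136.647   58.942] dir [0.974 0.215 0.072] 12.435675352907113
[array([ 499.14 , -129.916,   83.942]), array([ 429.706, -144.023,   83.942])] dist 349.84404045399384
[array([ 498.806, -135.62 ,   83.942]), array([ 430.514, -145.907,   83.942])] dist 353.5527987370852
(array([ 499.707, -131.428,   71.704]), np.float64(4.102949696230986)) (array([ 429.814, -144.806,   81.922]), np.float64(1.919129330219924))
```

Axis height comes out at 55–59, close to the 55 given, and the length at about 71 mm. The sleeve's middle is (464.3, -136.6) at 12.3°, so I move over it and descend.

In the tool's units: 40 mm is 0.0667, 30 mm is 0.05, -0.013 rad is -0.0166.

>>> {"name": "shift_gripper", "arguments": {
  "increments": [
    [0.0433, -0.025, 0, 0],
    [0.0433, -0.025, 0, 0],
    [0.0417, -0.025, 0, 0],
    [0.0417, -0.0267, 0, -0.0166],
    [0, 0, 0.05, 0],
    [0, 0, 0.0667, 0],
    [0, 0, 0.0667, 0],
    [0, 0, 0.05, 0]
  ]
}}

```text
t: 2.62
eef_pos: [464.9, -132.9, 117.8]
orientation: [[0.976, 0.217, -0.003], [0.217, -0.976, 0.001], [-0.003, -0.002, -1.0]]
ft_force: [-0.1, 0.0, -0.8]
width: 84.9
grip_force: 0.0
```

>>> {"name": "shift_gripper", "arguments": {
  "increments": [
    [0, 0, 0, 0],
    [0, 0, 0, 0],
    [0, 0, 0, 0]
  ]
}}

```text
t: 2.87
eef_pos: [466.9, -134.5, 123.7]
orientation: [[0.977, 0.215, 0.003], [0.215, -0.977, -0.001], [0.003, 0.002, -1.0]]
ft_force: [0.3, -0.1, 0.9]
width: 85.2
grip_force: 0.0
```

In the tool's units: 20 mm is 0.0333, 1.5 mm is 0.0025.

>>> {"name": "shift_gripper", "arguments": {
  "increments": [
    [-0.005, 0.0025, 0.0333, 0],
    [0, 0, 0.0333, 0],
    [0, 0, 0.0333, 0],
    [0, 0, 0.025, 0],
    [0, 0, 0.0233, 0],
    [0, 0, 0, 0],
    [0, 0, 0, 0],
    [0, 0, 0, 0]
  ]
}}

```text
t: 3.53
eef_pos: [464.5, -137.1, 34.8]
orientation: [[0.977, 0.214, 0.004], [0.214, -0.977, -0.002], [0.003, 0.002, -1.0]]
ft_force: [-0.5, 0.5, 0.2]
width: 84.9
grip_force: 0.0
```

>>> {"name": "shift_gripper", "arguments": {
  "increments": [
    [0, 0, 0, 0],
    [0, 0, 0, 0],
    [0, 0, 0, 0],
    [0, 0, 0, 0],
    [0, 0, 0, 0],
    [0, 0, 0, 0],
    [0, 0, 0, 0],
    [0, 0, 0, 0]
  ],
  "aperture": 40,
  "grip_force": 50
}}

```text
t: 4.2
eef_pos: [463.2, -134.9, 33.7]
orientation: [[0.977, 0.215, 0.0], [0.215, -0.977, 0.003], [0.001, -0.003, -1.0]]
ft_force: [-3.9, 8.9, 10.4]
width: 48.7
grip_force: 50.9
```

In the tool's units: -35 mm is -0.0583, -20 mm is -0.0333.

>>> {"name": "shift_gripper", "arguments": {
  "increments": [
    [0, 0, -0.0167, 0],
    [0, 0, -0.0333, 0],
    [0, 0, -0.0583, 0],
    [0, 0, -0.0583, 0],
    [0, 0, -0.0583, 0],
    [0, 0, -0.0583, 0],
    [0, 0, -0.0583, 0],
    [0, 0, -0.0333, 0]
  ]
}}

```text
t: 4.87
eef_pos: [463.3, -136.8, 261.9]
orientation: [[0.977, 0.214, 0.005], [0.214, -0.977, -0.002], [0.004, 0.003, -1.0]]
ft_force: [0.4, -0.1, -2.5]
width: 48.5
grip_force: 53.0
```

>>> {"name": "shift_gripper", "arguments": {
  "increments": [
    [-0.0333, -0.0417, 0, 0.1273],
    [-0.0333, -0.0467, 0, 0.1273],
    [-0.0333, -0.0467, 0, 0.1273],
    [-0.0333, -0.0467, 0, 0],
    [-0.0333, -0.0467, 0, 0],
    [-0.0333, -0.0467, 0, 0],
    [-0.0167, -0.0467, 0, 0],
    [0, -0.0467, 0, 0]
  ]
}}

```text
t: 5.53
eef_pos: [334.8, 83.2, 257.8]
orientation: [[0.996, -0.084, 0.001], [-0.084, -0.996, -0.0], [0.001, 0.0, -1.0]]
ft_force: [0.8, -0.4, -3.0]
width: 48.7
grip_force: 53.0
```

>>> {"name": "shift_gripper", "arguments": {
  "increments": [
    [0, -0.0467, 0, 0],
    [0, -0.0467, 0, 0],
    [0, -0.0467, 0, 0],
    [0, -0.0467, 0, 0],
    [0, 0, 0, 0],
    [0, 0, 0, 0]
  ]
}}

```text
t: 6.03
eef_pos: [345.5, 194.4, 256.9]
orientation: [[0.997, -0.082, -0.001], [-0.082, -0.997, -0.001], [-0.001, 0.001, -1.0]]
ft_force: [0.6, -0.8, -3.8]
width: 48.7
grip_force: 53.3
```

In the tool's units: -10 mm is -0.0167.

>>> {"name": "shift_gripper", "arguments": {
  "increments": [
    [-0.0167, 0.0167, 0, 0],
    [-0.0167, 0, 0, 0],
    [0, 0, 0, 0],
    [0, 0, 0, 0]
  ]
}}

```text
t: 6.37
eef_pos: [325.3, 184.8, 257.5]
orientation: [[0.996, -0.085, 0.001], [-0.085, -0.996, 0.0], [0.001, -0.0, -1.0]]
ft_force: [0.8, 0.3, -3.2]
width: 48.6
grip_force: 53.5
```

```bash
python3 - <<'E'
from h import *
c=cam("wrist");np.save("c3.npy",np.array(c,dtype=object),allow_pickle=True)
cv2.imwrite("pics/w3.png",optics.camera("wrist")[:,:,::-1])
E
```

>>> {"name": "shift_gripper", "arguments": {
  "increments": [
    [0, -0.0417, 0, 0],
    [0, -0.05, 0, 0],
    [0, -0.05, 0, 0],
    [0, 0, 0, 0],
    [0, 0, 0, 0],
    [0, 0, 0, 0]
  ]
}}

```text
t: 6.92
eef_pos: [332.6, 269.8, 257.0]
orientation: [[0.996, -0.084, -0.0], [-0.084, -0.996, -0.001], [-0.0, 0.001, -1.0]]
ft_force: [0.4, -0.1, -4.3]
width: 48.4
grip_force: 53.9
```

```bash
python3 - <<'E'
from h import *
c=cam("wrist");np.save("c4.npy",np.array(c,dtype=object),allow_pickle=True)
cv2.imwrite("pics/w4.png",optics.camera("wrist")[:,:,::-1])
E
```

```text
(no output)
```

View pics/w3.png

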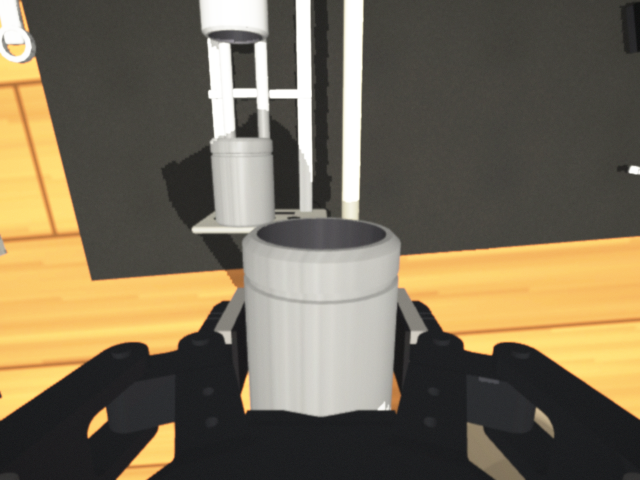

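View pics/w4.png

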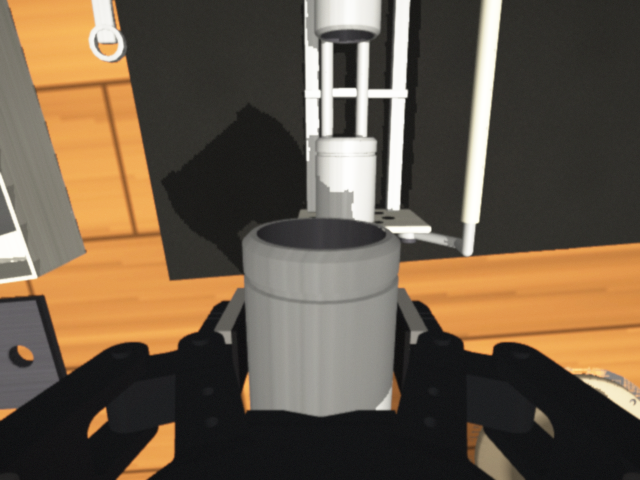

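View w3 shows row1 at columns 212–273, rows 138–225, and row2's near end at about row 43. In w4 row1 is at columns 316–377 with row2's near end at row 42. The held sleeve has its far rim at about (321,232) in both. Next I measure the row axis, the gap ends and the held sleeve.

```bash
python3 - <<'E'
from h import *
np.set_printoptions(precision=3,suppress=True)
C=[np.load(f"c{i}.npy",allow_pickle=True) for i in(3,4)]
X=[242.5,346.5];B=[]
G=[cv2.cvtColor(cv2.imread(f"pics/w{i}.png"),6).astype(int) for i in(3,4)]
# row-wise edges of row1: strongest gradient near expected sides
def edge(r,lo,hi,sgn):
    g=cv2.GaussianBlur(r.astype(np.float32)[None],(5,1),0)[0];d=sgn*np.diff(g[lo:hi]);i=int(d.argmax())
    w=d[max(0,i-2):i+3].clip(0);return lo+.5+(np.arange(max(0,i-2),max(0,i-2)+len(w))@w)/w.sum()
Lx=[[(205,222),(264,284)],[(308,326),(368,388)]]
for i in range(2):
    ls=[]
    for (lo,hi),sg in zip(Lx[i],(1,-1)):
        pts=np.array([(edge(G[i][y],lo,hi,sg),y) for y in range(157,208)],np.float32)
        l=cv2.fitLine(pts,cv2.DIST_HUBER,0,.01,.01).ravel();ls.append(l)
        r=abs((pts-l[2:])@[-l[1],l[0]]);print("line",l,"res",np.median(r),r.max())
    B.append(bis(C[i],ls))
(o1,n1,_),(o2,n2,_)=B
d=np.cross(n1,n2);d/=np.linalg.norm(d);d*=np.sign(d[0])
p=np.linalg.lstsq(np.array([n1,n2,[1,0,0]]),np.array([n1@o1,n2@o2,360]),rcond=None)[0]
print("row1 axis",p,d,np.degrees(np.arctan2(d[1],d[0])),[b[2] for b in B],[np.linalg.norm(p-b[0]) for b in B])
for i in range(2):
    # column profiles: far end of row1 (dark->bright downward) and near end of row2 (bottom)
    col=lambda x:cv2.GaussianBlur(G[i][:,x-4:x+5].mean(1).astype(np.float32)[None],(3,1),0)[0]
    x=int(X[i])
    f=np.median([edge(G[i][:,xx],128,150,1) for xx in range(x-5,x+6)])
    x2=[235,347][i];n=np.median([edge(G[i][:,xx],34,55,-1) for xx in range(x2-6,x2+7)])
    nb=np.median([edge(G[i][:,xx],22,40,-1) for xx in range(x2-6,x2+7)])
    print("far row",f,plane(C[i],(x,f),95),"row2 bottom rim",n,plane(C[i],(x2,n),46),"bore top",nb,plane(C[i],(x2,nb),90.5),"cam",-C[i][0].T@C[i][1])
# row2 axis at its visible part
for i,(a,b) in enumerate([[(193,208),(260,276)],[(308,324),(373,388)]]):
    m=[(edge(G[i][y],a[0],a[1],1)+edge(G[i][y],b[0],b[1],-1))/2 for y in range(3,26)]
    print("row2 axis at z70:",plane(C[i],(np.mean(m),14),70))
E
```

```text
line [  0.075   0.997 212.615 183.4  ] res 0.065346226 0.2282589
line [  0.036   0.999 273.153 182.   ] res 0.11993514 0.25955987
line [  0.27   -0.963 314.187 182.391] res 1.9118694 10.377933
line [  0.029  -1.    374.809 184.   ] res 0.11222929 0.2766152
row1 axis [360.    245.543  72.656] [ 0.876 -0.161  0.454] -10.41002008848691 [np.float64(338.2849381683233), np.float64(162.89101008214774)] [np.float64(336.7777358978294), np.float64(330.5805411367204)]
far row 137.33780332056193 [394.01 237.45  95.  ] row2 bottom rim 43.87187230371009 [469.301 242.444  46.   ] bore top 29.738613462313584 [468.578 233.073  90.5  ] cam [390.247 178.125 401.227]
far row 137.3022849888924 [394.406 244.075  95.   ] row2 bottom rim 43.37683284457478 [468.606 235.056  46.   ] bore top 28.731019082419813 [469.26  237.954  90.5  ] cam [397.806 263.296 400.587]
row2 axis at z70: [484.549 236.302  70.   ]
row2 axis at z70: [483.923 234.288  70.   ]
```

```bash
python3 - <<'E'
from h import *
np.set_printoptions(precision=3,suppress=True)
C=[np.load(f"c{i}.npy",allow_pickle=True) for i in(3,4)]
L3=[[.075,.997,212.615,183.4],[.036,.999,273.153,182.]];R4=[.029,-1,374.809,184.]
o1,n1,_=bis(C[0],[np.array(l) for l in L3])
def nrm(c,l):
    l=np.array(l);o,a=ray(c,l[2:]-30*l[:2]);_,b=ray(c,l[2:]+30*l[:2]);n=np.cross(a,b);n/=np.linalg.norm(n);return o,n*np.sign(n[1])
o2,n2=nrm(C[1],R4)   # n toward +y ; axis lies +25 on the +y side
for x in (345,360,390):
    P=np.linalg.solve(np.array([n1,n2,[1,0,0]]),[n1@o1,n2@o2+25,x]);
    y3=(n1@o1-n1[0]*x-n1[2]*70)/n1[1];y4=(n2@o2+25-n2[0]*x-n2[2]*70)/n2[1]
    print("x",x,"tri",P,"z70: view3 y",y3,"view4 y",y4)
for i in range(2):
    g=cv2.cvtColor(cv2.imread(f"pics/w{i+3}.png"),6)
    x0,y0,x1,y1=250,218,394,256
    m=(g[y0:y1,x0:x1]<85).astype(np.uint8);cs=cv2.findContours(m,0,1,offset=(x0,y0))[0];c=max(cs,key=cv2.contourArea)
    bx=cv2.boundingRect(c);print("bore",bx,cv2.fitEllipse(c))
    s=c[:,0,:];print("L/R ext",s[s[:,0].argmin()],s[s[:,0].argmax()])
    T=[[325.3,184.8],[332.6,269.8]][i]; tx=np.array([.996,-.0845]);ty=np.array([-.0845,-.996])
    for uv in (s[s[:,0].argmin()],s[s[:,0].argmax()]):
        q=plane(C[i],uv,278.5)[:2]-T;print("tool xy",q@tx,q@ty)
E
```

```text
x 345 tri [345.    247.112  70.888] z70: view3 y 247.28791684189824 view4 y 246.9893513836407
x 360 tri [360.    245.918  70.759] z70: view3 y 246.06793221624665 view4 y 245.81271129194502
x 390 tri [390.    243.529  70.501] z70: view3 y 243.6279629649435 view4 y 243.45943110855362
bore (323, 220, 63, 28) ((347.4534606933594, 233.50759887695312), (26.607322692871094, 69.42362976074219), 90.751708984375)
L/R ext [323 227] [385 235]
tool xy 36.869680100588056 1.8847460990345788
tool xy 34.19721347973504 21.89588241014434
bore (250, 218, 137, 32) ((315.9010925292969, 232.7811279296875), (31.0780029296875, 140.470947265625), 92.59040832519531)
L/R ext [250 218] [386 235]
tool xy 40.02614542573163 -21.343950227681514
tool xy 34.42717075105747 22.077953545906198
```

The row axis measures z = 70.7, the gap 74.7 mm, its centre (431.5, 240.0) and its direction -4.8°. All of these match the text, so I go above the gap.

In the tool's units: 40 mm is 0.0667, 30 mm is 0.05.

>>> {"name": "shift_gripper", "arguments": {
  "increments": [
    [0.0333, 0.0083, 0, 0],
    [0.045, 0.01, 0, 0],
    [0.045, 0.01, 0, 0],
    [0.045, 0.0067, 0, 0],
    [0, 0, 0.05, 0],
    [0, 0, 0.0667, 0],
    [0, 0, 0.05, 0],
    [0, 0, 0.0333, 0]
  ]
}}

```text
t: 7.63
eef_pos: [430.2, 238.9, 133.7]
orientation: [[0.996, -0.086, -0.004], [-0.086, -0.996, -0.002], [-0.004, 0.002, -1.0]]
ft_force: [-0.2, -0.2, -4.6]
width: 48.8
grip_force: 54.0
```

>>> {"name": "shift_gripper", "arguments": {
  "increments": [
    [0, 0, 0.0167, 0],
    [0, 0, 0, 0],
    [0, 0, 0, 0],
    [0, 0, 0, 0],
    [0, 0, 0, 0]
  ]
}}

```text
t: 8.05
eef_pos: [432.2, 241.1, 129.4]
orientation: [[0.996, -0.084, 0.003], [-0.084, -0.996, 0.001], [0.003, -0.002, -1.0]]
ft_force: [0.4, -0.5, -4.6]
width: 48.2
grip_force: 54.0
```

```bash
python3 - <<'E'
from h import *
S=[get_state()["eef_pos"]]
c=cam("wrist");np.save("c5.npy",np.array(c,dtype=object),allow_pickle=True)
cv2.imwrite("pics/w5.png",optics.camera("wrist")[:,:,::-1]);print(S,get_state()["eef_pos"],get_state()["orientation"])
E
```

```text
[array([432.21133693, 241.09963233, 129.40709888])] [432.04053653 241.08624281 129.08204173] [[ 0.99645037 -0.08413179  0.00291709]
 [-0.08413571 -0.99645352  0.00124737]
 [ 0.0028018  -0.00148837 -0.99999497]]
```

View pics/w5.png

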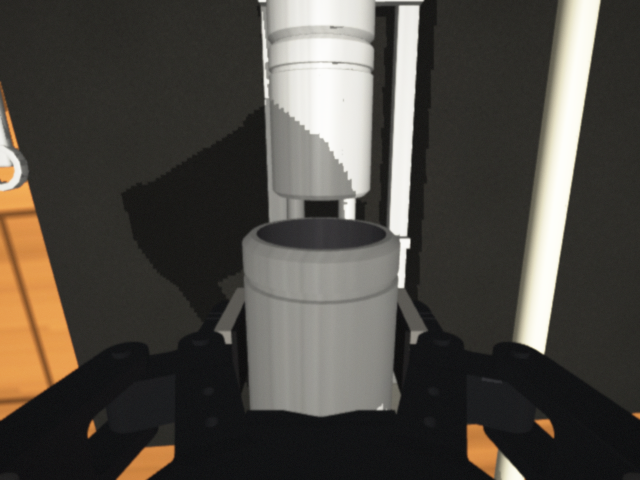

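w5 shows row2 straight ahead, with its near end at row 197 and columns 273–371, and the held sleeve's rim at row 235, columns 243–400. I'll measure the offset between them.

```bash
python3 - <<'E'
from h import *
np.set_printoptions(precision=2,suppress=True)
c=np.load("c5.npy",allow_pickle=True);g=cv2.cvtColor(cv2.imread("pics/w5.png"),6).astype(np.float32)
g=cv2.GaussianBlur(g,(5,5),0)
T=np.array([432.1,241.09]);R=np.array([[.9965,-.0841],[-.0841,-.9965]])
tl=lambda uv,z:R@(plane(c,uv,z)[:2]-T)
e=lambda r,lo,hi,s:lo+.5+int((s*np.diff(r[lo:hi])).argmax())
print("cam tool xy",R@((-c[0].T@c[1])[:2]-T))
for y in (90,120,150,175):
    l,r=e(g[y],264,282,1),e(g[y],362,380,-1);print(y,l,r,"row2 axis",tl(((l+r)/2,y),70))
n=np.median([e(g[:,x],185,206,-1) for x in range(310,334)]);print("row2 end",n,[tl((322,n),z) for z in (92.5,95)])
for y in (265,320,370): 
    l,r=e(g[y],236,256,1),e(g[y],384,404,-1);print(y,l,r,"held axis",tl(((l+r)/2,y),150.4))
b=[e(g[232],252,266,-1),e(g[232],378,392,1)];print("bore",b,[tl((x,233),150.4) for x in b])
o=[e(g[240],236,252,1),e(g[240],390,408,-1)];print("rim",o,[tl((x,240),150.4) for x in o])
k=np.median([e(g[:,x],240,262,1) for x in range(312,330)]);print("bore top edge",k,tl((321,k),150.4+20.5))
E
```

```text
cam tool xy [65.12  1.34]
90 264.5 372.5 row2 axis [86.99 -0.03]
120 264.5 371.5 row2 axis [73.01 -0.31]
150 266.5 370.5 row2 axis [58.5  -0.09]
175 267.5 369.5 row2 axis [45.97 -0.12]
row2 end 200.5 [array([36.35,  1.64]), array([36.75,  1.64])]
265 242.5 402.5 held axis [24.14  1.71]
320 245.5 395.5 held axis [4.31 1.04]
370 247.5 392.5 held axis [-15.12   0.84]
bore [256.5, 390.5] [array([ 35.01, -19.6 ]), array([34.99, 23.64])]
rim [242.5, 394.5] [array([ 32.68, -24.24]), array([32.66, 25.04])]
bore top edge 250.0 [35.27  1.24]
```

In the tool's units: 15 mm is 0.025, 10 mm is 0.0167.

>>> {"name": "shift_gripper", "arguments": {
  "increments": [
    [-0.0013, 0.001, 0.0167, 0],
    [0, 0, 0.025, 0],
    [0, 0, 0.0167, 0],
    [0, 0, 0.0133, 0],
    [0, 0, 0.0133, 0],
    [0, 0, 0.0133, 0],
    [0, 0, 0.01, 0],
    [0, 0, 0, 0]
  ]
}}

```text
t: 8.77
eef_pos: [429.7, 239.9, 60.8]
orientation: [[0.996, -0.084, -0.002], [-0.084, -0.996, -0.001], [-0.002, 0.001, -1.0]]
ft_force: [-1.1, -0.4, -3.9]
width: 48.6
grip_force: 54.0
```

>>> {"name": "shift_gripper", "arguments": {
  "increments": [
    [0, 0, 0.0083, 0],
    [0, 0, 0.0067, 0],
    [0, 0, 0.0033, 0],
    [0, 0, 0, 0],
    [0, 0, 0, 0],
    [0, 0, 0, 0]
  ]
}}

```text
t: 9.27
eef_pos: [430.6, 240.3, 51.6]
orientation: [[0.996, -0.084, 0.001], [-0.084, -0.996, 0.0], [0.001, -0.0, -1.0]]
ft_force: [-0.2, -0.6, -3.2]
width: 49.0
grip_force: 54.0
```

In the tool's units: 1 mm is 0.0017.

>>> {"name": "shift_gripper", "arguments": {
  "increments": [
    [0, 0, 0.0017, 0],
    [0, 0, 0.0017, 0],
    [0, 0, 0, 0],
    [0, 0, 0, 0],
    [0, 0, 0, 0]
  ]
}}

```text
t: 9.68
eef_pos: [430.4, 240.3, 49.3]
orientation: [[0.996, -0.084, 0.0], [-0.084, -0.996, -0.0], [0.0, 0.0, -1.0]]
ft_force: [0.3, 0.3, -3.8]
width: 48.5
grip_force: 54.1
```

>>> {"name": "shift_gripper", "arguments": {
  "increments": [
    [0, 0, 0.0017, 0],
    [0, 0, 0.0008, 0],
    [0, 0, 0, 0],
    [0, 0, 0, 0],
    [0, 0, 0, 0]
  ]
}}

```text
t: 10.1
eef_pos: [430.9, 240.8, 48.8]
orientation: [[0.996, -0.084, 0.002], [-0.084, -0.996, 0.001], [0.002, -0.001, -1.0]]
ft_force: [-2.5, 1.3, 6.1]
width: 48.4
grip_force: 54.9
```

Contact came at the predicted height, with the vertical force going from -3.8 to +6.1 N. I release and rise.

>>> {"name": "shift_gripper", "arguments": {
  "increments": [
    [0, 0, 0, 0],
    [0, 0, 0, 0],
    [0, 0, 0, 0],
    [0, 0, 0, 0],
    [0, 0, 0, 0],
    [0, 0, 0, 0]
  ],
  "aperture": 75
}}

```text
t: 10.6
eef_pos: [430.3, 240.1, 47.6]
orientation: [[0.996, -0.084, -0.0], [-0.084, -0.996, -0.0], [-0.0, 0.0, -1.0]]
ft_force: [0.4, 0.7, 0.3]
width: 74.8
grip_force: 0.0
```

>>> {"name": "shift_gripper", "arguments": {
  "increments": [
    [0, 0, -0.0083, 0],
    [0, 0, -0.025, 0],
    [0, 0, -0.05, 0],
    [0, 0, -0.0583, 0],
    [0, 0, -0.0583, 0],
    [0, 0, -0.0583, 0],
    [0, 0, -0.0417, 0],
    [0, 0, 0, 0]
  ]
}}

```text
t: 11.27
eef_pos: [432.2, 241.1, 234.9]
orientation: [[0.996, -0.084, 0.01], [-0.084, -0.996, 0.005], [0.01, -0.005, -1.0]]
ft_force: [-0.4, 0.7, 0.3]
width: 75.1
grip_force: 0.0
```

>>> {"name": "shift_gripper", "arguments": {
  "increments": [
    [-0.0333, 0, 0, 0],
    [-0.0333, 0, 0, 0],
    [0, 0, 0, 0],
    [0, 0, 0, 0],
    [0, 0, 0, 0]
  ]
}}

```text
t: 11.68
eef_pos: [390.8, 243.6, 227.8]
orientation: [[0.996, -0.084, 0.0], [-0.084, -0.996, -0.0], [0.0, 0.0, -1.0]]
ft_force: [0.8, 0.4, 0.5]
width: 75.0
grip_force: 0.0
```

```bash
python3 - <<'E'
from h import *
c=cam("wrist");np.save("c6.npy",np.array(c,dtype=object),allow_pickle=True)
cv2.imwrite("pics/w6.png",optics.camera("wrist")[:,:,::-1]);cv2.imwrite("pics/scene6.png",optics.camera("scene")[:,:,::-1]);cv2.imwrite("pics/top6.png",optics.camera("top")[:,:,::-1])
E
```

```text
(no output)
```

View pics/w6.png

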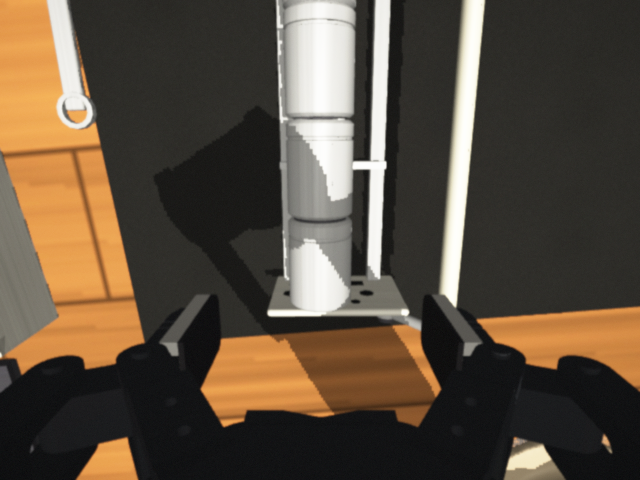

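The sleeve sits in the row with a thin gap at each end (rows 118 and 220), and the neighbours are in line. The bar runs from (472,0) to (448,300), so I measure its height from several views.

```bash
python3 - <<'E'
from h import *
np.set_printoptions(precision=2,suppress=True)
def bar(i,p,q,w):
    g=cv2.GaussianBlur(cv2.cvtColor(cv2.imread(f"pics/w{i}.png"),6).astype(np.float32),(3,3),0);P=[[],[]]
    for y in range(p[1]+5,q[1]-5,3):
        x=int(p[0]+(q[0]-p[0])*(y-p[1])/(q[1]-p[1]));d=np.diff(g[y,x-w:x+w])
        P[0].append((x-w+.5+d[:w].argmax(),y));P[1].append((x-w+w-.5+.0+d[w-1:].argmin(),y))
    L=[cv2.fitLine(np.array(a,np.float32),cv2.DIST_HUBER,0,.01,.01).ravel() for a in P]
    c=np.load(f"c{i}.npy",allow_pickle=True);o,n,k=bis(c,L);print(i,L[0][2],L[1][2],"dist",k*6/25);return o,n
B={3:bar(3,(353,0),(350,190),16),4:bar(4,(490,0),(473,200),16),6:bar(6,(473,0),(450,280),20),5:bar(5,(580,0),(530,340),38)}
for a,b in((3,4),(3,6),(4,6),(3,5)):
    (o1,n1),(o2,n2)=B[a],B[b]
    for x in (430,500): print(a,b,np.linalg.solve(np.array([n1,n2,[1,0,0]]),[n1@o1,n2@o2,x]))
E
```

```text
3 342.7 361.25 dist 265.74672421464004
4 472.0 491.29688 dist 310.2574286562351
6 451.5778 471.5889 dist 272.3923525551176
5 535.11816 573.36365 dist 167.90848342795596
3 4 [430.   154.22 128.58]
3 4 [500.   148.43 128.2 ]
3 6 [430.  154.2 128.3]
3 6 [500.   148.41 128.02]
4 6 [430.   154.92 130.36]
4 6 [500.   148.89 129.39]
3 5 [430.   154.12 127.2 ]
3 5 [500.   148.34 127.09]
```

The bar is at (500, 148.5, 128). That puts it 65.5 mm from the hinge at 1.51 rad, as it should be. I shut the fingers and go behind it.

Careful with the scale: shifts go in shares of 600 mm and turns go in shares of 45 degrees. That gives: 22 mm is 0.0367, 20 mm is 0.0333.

>>> {"name": "shift_gripper", "arguments": {
  "increments": [
    [0.025, 0.025, 0, 0],
    [0.0333, 0.0367, 0, 0],
    [0.0333, 0.0367, 0, 0],
    [0.0333, 0.0367, 0, 0],
    [0.0333, 0.0367, 0, 0],
    [0.0267, 0.03, 0, 0],
    [0, 0, 0, 0],
    [0, 0, 0, 0]
  ],
  "aperture": 0,
  "grip_force": 40
}}

```text
t: 12.5
eef_pos: [491.5, 112.6, 227.2]
orientation: [[0.996, -0.087, -0.001], [-0.087, -0.996, -0.0], [-0.001, 0.0, -1.0]]
ft_force: [0.5, 0.2, -0.7]
width: 0.2
grip_force: 0.0
```

>>> {"name": "shift_gripper", "arguments": {
  "increments": [
    [0, 0, 0.0333, 0],
    [0, 0, 0.0417, 0],
    [0, 0, 0.0417, 0],
    [0, 0, 0.0417, 0],
    [0, 0, 0.0333, 0],
    [0, 0, 0, 0],
    [0, 0, 0, 0]
  ]
}}

```text
t: 13.08
eef_pos: [490.2, 114.3, 112.4]
orientation: [[0.997, -0.083, -0.002], [-0.083, -0.997, -0.0], [-0.002, 0.0, -1.0]]
ft_force: [0.1, 0.1, 1.2]
width: 0.3
grip_force: 0.0
```

In the tool's units: -8 mm is -0.0133, -6 mm is -0.01.

>>> {"name": "shift_gripper", "arguments": {
  "increments": [
    [0, -0.0133, 0, 0],
    [0, -0.0133, 0, 0],
    [0, -0.01, 0, 0],
    [0, -0.01, 0, 0],
    [0, -0.01, 0, 0],
    [0, -0.01, 0, 0]
  ]
}}

```text
t: 13.58
eef_pos: [495.2, 154.1, 114.6]
orientation: [[0.996, -0.084, 0.003], [-0.084, -0.996, -0.0], [0.003, 0.0, -1.0]]
ft_force: [-0.2, -4.8, 2.5]
width: -0.2
grip_force: 1.9
```

>>> {"name": "shift_gripper", "arguments": {
  "increments": [
    [0, -0.01, 0, 0],
    [0, -0.01, 0, 0],
    [0, -0.01, 0, 0],
    [0, -0.01, 0, 0],
    [0, -0.01, 0, 0],
    [0, -0.01, 0, 0],
    [0, 0, 0, 0]
  ]
}}

```text
t: 14.17
eef_pos: [497.0, 190.7, 112.3]
orientation: [[0.997, -0.083, -0.001], [-0.083, -0.997, 0.001], [-0.001, -0.001, -1.0]]
ft_force: [-0.1, -0.2, 0.2]
width: -0.0
grip_force: 0.0
```

In the tool's units: -25 mm is -0.0417, -15 mm is -0.025.

>>> {"name": "shift_gripper", "arguments": {
  "increments": [
    [0, 0.0033, 0, 0],
    [0, 0, -0.025, 0],
    [0, 0, -0.0417, 0],
    [0, -0.0167, -0.005, 0],
    [0, -0.0167, 0, 0],
    [0, -0.0167, 0, 0],
    [0, 0, 0, 0],
    [0, 0, 0, 0]
  ]
}}

```text
t: 14.83
eef_pos: [499.0, 217.8, 154.3]
orientation: [[0.997, -0.083, -0.002], [-0.083, -0.997, -0.001], [-0.002, 0.001, -1.0]]
ft_force: [-0.1, -0.2, -1.1]
width: -0.1
grip_force: 0.0
```

>>> {"name": "shift_gripper", "arguments": {
  "increments": [
    [0, 0, 0.0133, 0],
    [0, 0, 0.0117, 0],
    [0, -0.0017, 0.01, 0],
    [0, -0.0033, 0.0067, 0],
    [0, -0.0033, 0.0067, 0],
    [0, -0.0033, 0.0067, 0],
    [0, 0, 0, 0]
  ]
}}

```text
t: 15.42
eef_pos: [500.4, 228.0, 125.2]
orientation: [[0.997, -0.082, 0.003], [-0.082, -0.997, 0.008], [0.002, -0.008, -1.0]]
ft_force: [-6.2, 13.2, 12.0]
width: 0.1
grip_force: 7.7
```

The side force shows the bar is on the -y side of the tip, so I back off and look.

In the tool's units: -30 mm is -0.05, -20 mm is -0.0333.

>>> {"name": "shift_gripper", "arguments": {
  "increments": [
    [0, -0.005, -0.0133, 0],
    [0, 0, -0.0333, 0],
    [0, 0, -0.05, 0],
    [0, 0, -0.05, 0],
    [0, 0, -0.05, 0],
    [0, 0, 0, 0],
    [0, 0, 0, 0]
  ]
}}

```text
t: 16.0
eef_pos: [501.2, 227.3, 242.3]
orientation: [[0.996, -0.084, 0.003], [-0.084, -0.996, 0.001], [0.003, -0.001, -1.0]]
ft_force: [1.3, -0.4, -0.3]
width: -0.2
grip_force: 0.0
```

>>> {"name": "shift_gripper", "arguments": {
  "increments": [
    [-0.05, 0, 0, 0],
    [-0.05, 0, 0, 0],
    [0, 0, 0, 0],
    [0, 0, 0, 0]
  ]
}}

```text
t: 16.33
eef_pos: [439.6, 232.2, 239.2]
orientation: [[0.997, -0.083, -0.002], [-0.083, -0.997, -0.001], [-0.002, 0.001, -1.0]]
ft_force: [0.8, 0.5, -0.5]
width: -0.2
grip_force: 0.0
```

```bash
python3 - <<'E'
from h import *
c=cam("wrist");np.save("c7.npy",np.array(c,dtype=object),allow_pickle=True)
im=optics.camera("wrist")[:,:,::-1];cv2.imwrite("pics/w7.png",im)
E
```

```text
(no output)
```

View pics/w7.png

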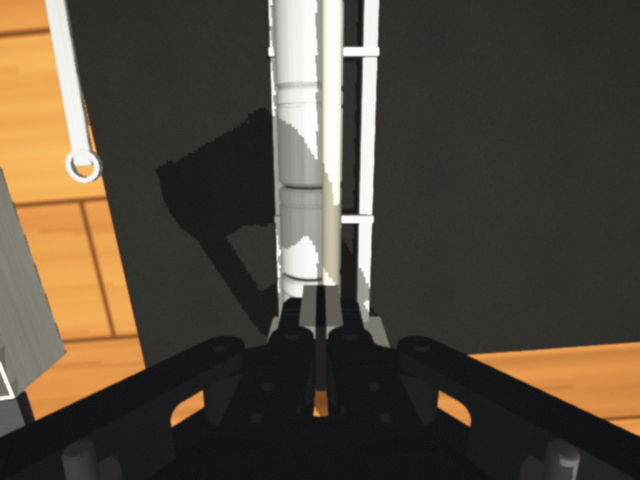

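w7 shows the bar partly over the row at columns 323–342 (centre about (332,140)). The sleeve joints are still tight at rows 188 and 275, and the shut fingertips are only about ±20 px wide. I'll find the bar's angle.

```bash
python3 - <<'E'
from h import *
np.set_printoptions(precision=2,suppress=True)
c=np.load("c7.npy",allow_pickle=True)
O=np.array([501.2,234.1,0]);ey=np.array([.0841,.9965,0]);ex=np.array([.9965,-.0841,0])
ph=np.radians(np.arange(20,120,.5))
for uv in ((332,60),(332,140),(331,220)):
    o,d=ray(c,uv);best=None
    for p in ph:
        y,z=-55+64*np.cos(p),70+64*np.sin(p);q=o+d*(z-o[2])/d[2]-O
        e=abs(q@ey-y)
        if best is None or e<best[0]:best=(e,np.degrees(p),y,z,q@ex)
    print(best,"bail",np.radians(best[1])-np.arctan2(33,55))
print((np.array([439.6,232.2,0])-O)@ey)
E
```

```text
(np.float64(0.13033304473836438), np.float64(51.5), np.float64(-15.15906325519235), np.float64(120.08692203855449), np.float64(48.80306389002985)) bail 0.3584250645064956
(np.float64(0.05073638133102598), np.float64(52.0), np.float64(-15.59766557915787), np.float64(120.43268823083021), np.float64(0.949345353729529)) bail 0.36715171076646724
(np.float64(0.224138712310042), np.float64(52.0), np.float64(-15.59766557915787), np.float64(120.43268823083021), np.float64(-52.045092349105964)) bail 0.36715171076646724
-7.073910000000003
```

In the tool's units: 30 mm is 0.05, 25 mm is 0.0417.

>>> {"name": "shift_gripper", "arguments": {
  "increments": [
    [0.05, 0.0083, 0, 0],
    [0.05, 0.01, 0.0167, 0],
    [0, 0, 0.0417, 0],
    [0, 0, 0.0417, 0],
    [0, 0, 0.0417, 0],
    [0, 0, 0.025, 0],
    [0, 0, 0, 0],
    [0, 0, 0, 0]
  ]
}}

```text
t: 17.05
eef_pos: [499.7, 215.8, 139.7]
orientation: [[0.996, -0.085, -0.002], [-0.085, -0.996, -0.001], [-0.002, 0.001, -1.0]]
ft_force: [-0.6, -0.5, 0.1]
width: -0.2
grip_force: 0.0
```

```bash
python3 - <<'E'
from h import *
p=get_state()["eef_pos"];print(p,(p-[501.2,234.1,0])@[.0841,.9965,0])
E
```

```text
[499.71169475 215.8492304  139.6685366 ] -18.312058378469622
```

In the tool's units: 7 mm is 0.0117, 6 mm is 0.01.

>>> {"name": "shift_gripper", "arguments": {
  "increments": [
    [0, 0, 0.0117, 0],
    [0, 0, 0.01, 0],
    [0, -0.005, 0.005, 0],
    [0, -0.005, 0.005, 0],
    [0, 0, 0, 0],
    [0, 0, 0, 0]
  ]
}}

```text
t: 17.55
eef_pos: [500.0, 222.6, 121.8]
orientation: [[0.997, -0.084, -0.0], [-0.084, -0.996, -0.0], [-0.0, 0.0, -1.0]]
ft_force: [0.6, -0.5, -0.5]
width: -0.1
grip_force: 0.0
```

```bash
python3 - <<'E'
from h import *
p=get_state()["eef_pos"];print(p,(p-[501.2,234.1,0])@[.0841,.9965,0])
E
```

```text
[500.02619246 222.5812773  121.81914462] -11.57712438351808
```

In the tool's units: 3 mm is 0.005, -2 mm is -0.0033.

>>> {"name": "shift_gripper", "arguments": {
  "increments": [
    [0, -0.0033, 0.005, 0],
    [0, -0.0033, 0.005, 0],
    [0, -0.0033, 0.0033, 0],
    [0, 0, 0, 0]
  ]
}}

```text
t: 17.88
eef_pos: [500.5, 228.6, 113.3]
orientation: [[0.996, -0.084, -0.0], [-0.084, -0.996, -0.0], [-0.0, 0.0, -1.0]]
ft_force: [-0.3, 0.5, 1.7]
width: -0.4
grip_force: 0.8
```

>>> {"name": "shift_gripper", "arguments": {
  "increments": [
    [0, -0.0033, 0.005, 0],
    [0, -0.0017, 0.0033, 0],
    [0, 0, 0, 0],
    [0, 0, 0, 0]
  ]
}}

```text
t: 18.22
eef_pos: [500.9, 231.2, 108.9]
orientation: [[0.996, -0.084, 0.0], [-0.084, -0.996, -0.0], [0.0, 0.0, -1.0]]
ft_force: [-1.8, -0.5, 4.3]
width: -0.3
grip_force: 2.3
```

>>> {"name": "shift_gripper", "arguments": {
  "increments": [
    [0, 0, 0.0012, 0],
    [0, 0, 0.0008, 0],
    [0, 0, 0, 0],
    [0, 0, 0, 0],
    [0, 0, 0, 0]
  ]
}}

```text
t: 18.63
eef_pos: [500.9, 231.3, 108.8]
orientation: [[0.996, -0.084, 0.001], [-0.084, -0.996, 0.0], [0.001, -0.0, -1.0]]
ft_force: [-4.3, -0.9, 10.2]
width: 0.6
grip_force: 5.2
```

>>> {"name": "shift_gripper", "arguments": {
  "increments": [
    [0, 0, -0.0167, 0],
    [0, 0, -0.05, 0],
    [0, 0, -0.0583, 0],
    [0, 0, -0.0583, 0],
    [0, 0, -0.0333, 0],
    [-0.05, 0, 0, 0],
    [-0.05, 0, 0, 0],
    [0, 0, 0, 0]
  ]
}}

```text
t: 19.3
eef_pos: [437.8, 236.6, 237.5]
orientation: [[0.997, -0.083, -0.002], [-0.083, -0.997, -0.0], [-0.002, 0.001, -1.0]]
ft_force: [-0.3, -0.7, 0.7]
width: 0.3
grip_force: 0.0
```

>>> {"name": "shift_gripper", "arguments": {
  "increments": [
    [0, 0, 0, 0],
    [0, 0, 0, 0]
  ]
}}

```text
t: 19.47
eef_pos: [441.3, 236.2, 237.6]
orientation: [[0.996, -0.084, 0.0], [-0.084, -0.996, -0.0], [0.0, 0.0, -1.0]]
ft_force: [-0.3, 0.6, 0.0]
width: -0.1
grip_force: 0.0
```

```bash
python3 - <<'E'
from h import *
c=cam("wrist");np.save("c8.npy",np.array(c,dtype=object),allow_pickle=True)
im=optics.camera("wrist")[:,:,::-1];cv2.imwrite("pics/w8.png",im)
cv2.imwrite("pics/scene8.png",optics.camera("scene")[:,:,::-1])
E
```

```text
(no output)
```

View pics/w8.png

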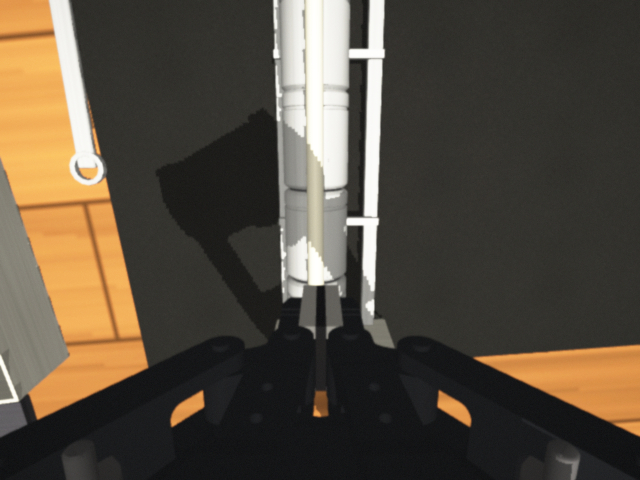

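The bar now lies over the row's middle (column 316, row of sleeves 283–349). The sleeve's joints are at rows 189 and 280. I'll check the numbers.

```bash
python3 - <<'E'
from h import *
c=np.load("c8.npy",allow_pickle=True);O=np.array([501.2,234.1,0]);ey=np.array([.0841,.9965,0]);ex=np.array([.9965,-.0841,0])
for uv in((315,60),(316,140),(316,220)):
    q=plane(c,uv,103)-O;print("bar y",q@ey)
for v in(189,280): print("joint x",(plane(c,(335,v),93)-O)@ex)
E
```

```text
bar y -0.4670941925259905
bar y -0.9288163418595308
bar y -0.7154824636996379
joint x -32.628984178033065
joint x -103.85865010036358
```

```bash
python3 -c "
from plant import bot, optics, get_state, sign_off
print(sign_off())"
```

```text
the job is handed in; nothing more can be done
None
```

I loaded the 70 mm sleeve into the gap, closed the bail to about 0.02 rad by my measurement and handed the job in at about 19.5 s; no verdict was returned.

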